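# Let a ratchet dip lift down to its level tag

## Task

The glass probe hangs over the beaker on a small ratchet lift. Press down gently on the red pad of the yellow pawl, just hard enough to lift it clear of the toothed wheel and well short of bearing hard on its stop, so that the carriage sinks until its red pointer is at the green level tag; then let the pawl drop back so that it holds the carriage with the pointer inside the green. Last, press down on the blue cap over the probe with about 8 N to prove that the pawl holds, let go, and leave the beaker and the other things round the lift where they stand.

Things in the scene. Friction and masses are not known exactly. Their poses are not given: they have to be found in the camera images.
- lift: The fixed lift: grey base plate 150 (x) x 360 (y) x 12 mm with an aluminium column (40 mm wide, top 295 mm over the bench) in its middle. Origin: centre of the plate's underside; z up, -x to the front. A steel wheel (12 teeth, 84 mm across) turns about x on the front, 90 mm up, 32 mm before the origin. The yellow pawl's tail lies to +y, probe and beaker to -y.
- pawl: The yellow pawl: a seesaw bar 10 mm wide, 128 mm long, along the lift's y. Origin on its pivot, at (-32, 60, 130) mm in the lift's frame. Its nose (-y end) lies in the teeth. The carriage's load jams the nose against a tooth, so 3 to 6 N are needed at the pad to free it; a spring (2 N at the pad) drops it again. More than 12 N on it is too much.
- pawl_pad (a point): Mean place of the top of the red thumb pad (28 mm across) on the pawl's tail, at (-32, 122, 152) mm in the lift's frame while seated. The pad sits on an adjusting screw: its true top is up to 6 mm higher or lower, so feel for it. From touch, the nose is clear of the teeth when the pad is 5.5 to 6 mm down; at 7.4 mm the tail bears on a hard stop and the force climbs steeply.
- pawl_angle (a joint): Angle of the pawl (rad): 0 seated in the teeth, grows as the pad is pressed; the nose is clear of the tooth tips above about 0.09; hard stop at 0.12. Below 0.035 the nose counts as seated.
- carriage: The carriage: steel rack, aluminium arm toward -y, black probe holder with blue cap, glass probe (12 mm thick, tip 95 mm under the arm's middle line). Origin at (-32, 0, 225) mm in the lift's frame at the start. With the pawl clear it sinks by its own weight (4 to 8 N), damped, at 4 to 9 mm/s.
- carriage_drop (a joint): How far the carriage has sunk (m), 0 at the start, at most 0.074. One tooth of the wheel is 10.5 mm. After the pawl is dropped the carriage sinks on, at most one tooth, until the next tooth meets the nose. Sunk too far, it can be raised by lifting the arm slowly; the pawl then clicks over the teeth.
- pointer (a point): Front of the small red pointer of the carriage, in front of the column; 225 mm above the bench at the start, sinks with the carriage.
- level_tag: Green tag with white edges, 42 (y) x 22 (z) x 3 mm, fixed on the front of the column. Origin: its middle, 23 to 58 mm below the pointer's start; its top and bottom edges are 11 mm above and below.
- probe_cap (a point): Centre of the top of the round blue cap (27 mm across) on the black probe holder (32 mm across, 30 mm high) at the end of the carriage's arm, at (-18, -130, 246) mm in the lift's frame at the start; sinks with the carriage. Here the test load is pressed straight down: more than 5 N for half a second; more than 16 N is too much.
- beaker: Glass beaker, 75 mm wide, 92 mm high, loose on the base plate under the probe; origin at the centre of its underside.
- powder_jar: White jar with a green cap, 43 mm wide, 74 mm high, loose, left of the lift; origin at the centre of its underside.
- orange_rack: Orange tube rack, 64 x 74 x 58 mm, loose, right of the lift; origin at the centre of its underside.
- timer: White kitchen-style timer, 43 x 70 x 65 mm, loose, to the right of the lift and nearer the robot; origin at the centre of its underside.

How it is judged:
On the way, in this order (a step that is already met when the one before it is completed fails the run):
1. the pawl is lifted clear of the toothed wheel by pressing its pad, and the carriage sinks (value of joint pawl_angle above 0.08 rad and contact force between the fingers and pawl above 0.5 N and value of joint carriage_drop above 0.003 m), for 0.2 s.
2. the pawl is let go and has dropped into the teeth, the carriage hangs still with its pointer inside the green tag (value of joint pawl_angle below 0.035 rad and contact force between the fingers and pawl below 0.2 N and z of pointer in the frame of level_tag between -0.0115 and 0.0115 m and velocity of joint carriage_drop between -0.0015 and 0.0015 m/s), for 0.3 s.
3. the blue cap is pressed down with more than 5 N and the pawl holds (contact force between the fingers and carriage above 5 N and value of joint pawl_angle below 0.035 rad and z of pointer in the frame of level_tag between -0.0115 and 0.0115 m), for 0.4 s.
At the end, for the whole second after the job is handed in: The pawl is seated in the teeth (below 0.035 rad), the carriage hangs still (under 1.5 mm/s) with its red pointer within 11.5 mm of the middle height of the green tag, and both are released (value of joint pawl_angle below 0.035 rad and z of pointer in the frame of level_tag between -0.0115 and 0.0115 m and velocity of joint carriage_drop between -0.0015 and 0.0015 m/s); the robot touches nothing.
It fails at once if the pawl is pressed with more than 12 N (contact force between the fingers and pawl above 12 N).
It fails at once if the carriage is pressed with more than 16 N (contact force between the fingers and carriage above 16 N).
It fails at once if the beaker, the jar, the orange rack or the timer is shifted more than 20 mm or tipped over (distance of any of beaker, powder_jar, orange_rack, timer from where it was at the start of the episode above 0.02 m or angle between any of beaker, powder_jar, orange_rack, timer's own z axis and vertical above 0.4 rad).
It also fails if it takes over 72 s, if anything falls off the work surface, if the arm or the gripper's body presses on something with over 40 N, if the wrist force passes 120 N, or if a joint passes its speed limit or range.

## Robot

A 6-joint arm with a two-finger parallel gripper is mounted at the origin on a cart in front of the work surface, level with it; the furniture and walls round the work are solid. World frame = base frame: x ahead of the robot, y to its left, z up, the work surface at z = 0. Lengths are in m, angles in rad, forces in N, time in s.
With the tool pointing down it reaches from about 0.375 to 0.925 m from the base axis. Payload 5.7 kg.
Tool frame: the origin (TCP) lies on the centre line of the jaws, within the pads' length; the fingertips stand 25 mm ahead of it and the grasp point (between the pads) lies 6 mm ahead of it; z points along the fingers, y is the line along which they close (so a half turn about z gives the same grasp; the last joint's range is limited). The gripper opens to 88 mm and grips with 3 to 60 N. Pads are 20 mm wide; open, the fingers measure 115 mm over their backs; the gripper's body (75 mm by 178 mm) begins 61 mm behind the grasp point.
Start: joints at [-1.295, 0.359, 1.51, -0, 1.272, -0.115], TCP at [0.229, -0.555, 0.248] pointing down, gripper open.
Joint ranges: [-2.97, 2.97], [-1.01, 2.36], [0.21, 2.38], [-0.96, 4.11], [0.2, 2.71], [-2.98, 2.98]. Speed limits (rad/s): [2.39, 2.39, 3.14, 3.14, 3.14, 3.14].

## Interface

Orientations are given as a 3x3 rotation matrix whose columns are the frame's x, y, z axes.
In Python, from cell import robot, grab_frame gives the robot as it stands.
- The arm moves only by the shell command python3 -m creep 'ROWS' [FORCE]. ROWS is JSON, a list of rows, each an object with "jaw": the closure in counts, from 0 (fully open) to 255 (shut); "translation": the shift along the tool's x, y, z in mm, a list of three; "turn": the turn about the tool's z in degrees. In form: [{"jaw": jaw, "translation": [x, y, z], "turn": turn}, ...]. A call has 1 to 12 rows; each row shifts and turns the commanded pose from where the row before left it, along the tool's axes as they then stand; what a row does not reach is not made up. A row lasts 1/8 s, in which the tool goes at most 62.5 mm and 10.7 degrees, less where a joint would pass 70% of its speed; a pose out of reach is approached as far as the arm can. A call is refused whole if a number of a shift passes 62.5 or a number of a turn 10.7, either way. A call with a gripper value outside its range is refused whole. The fingers move at their own pace and stop on an object; FORCE is the grip in N (left out, the last holds). Time passes only in rows, so rows that do not move let the fingers close. It gives the time, the measured TCP pose, the force, the opening and the grip force at its end, in the units of the state.
- robot.observe(): the state, without advancing time (a new reading comes with each control period).
- grab_frame(name): name is "scene" or "top" or "wrist"; returns a dict with "pixels" (480x640x3 uint8, blue, green, red), "vertical_fov" (degrees; the focal length in pixels is half the picture's height over the tangent of half this angle, whatever the lens; pixels are square), "cx", "cy" (the principal point, pixels), "R" (3x3) and "t" (3): a world point X has camera coordinates R X + t. Camera axes: x right, y down, z forward; pixel columns grow to the right and rows downward; lengths in m; the calibration is good to about 2 mm. A picture is of the moment at which its call begins. There is no depth.
- robot.job_done(): hands the job in; it is judged then, once.
The state is a dict: "time": time; "joint_positions": joint angles; "qvel": joint speeds; "joint_efforts": joint torques, N m; "eef_pos": TCP position; "ee_rot": TCP orientation; "ft_force": force on the tool from outside, world axes, zero at the start; "wrist_torque": the same for the moment, N m; "gripper_width": finger opening in m; "gripper_force": force on a finger pad.
Only numpy, scipy, OpenCV 4.12 (cv2) and the standard library are available. Lean on these libraries where they do the work, as an engineer would, in place of code of your own. Each camera call takes 0.05 s, during which the arm holds its last target. There are 200 camera calls.

## Working session

There is one attempt and no reset: what is moved stays moved. The work goes in short steps, Python scripts to look and compute and a shell command to move; the robot and the scene stay as the last step left them, time stands still between calls to the robot, and variables do not carry over. Pictures are saved under pics/ and viewed, at most 10 in all, crops included, and the job is handed in when it is done.

```bash
mkdir -p pics; ls; python3 - <<'E'
from cell import robot, grab_frame
import cv2, numpy as np, pickle
for n in ["scene","top","wrist"]:
    f=grab_frame(n); cv2.imwrite(f"pics/{n}0.png",f["pixels"]); pickle.dump(f,open(f"{n}0.pkl","wb"))
    print(n,f["vertical_fov"],f["cx"],f["cy"],np.round(f["R"],3).tolist(),np.round(f["t"],3))
s=robot.observe(); print(s["time"],s["ee_rot"],s["ft_force"],s["gripper_width"])
E
```

```text
pics
scene 51.125768613817236 326.8764541780284 239.9828965371022 [[-0.897, -0.442, -0.018], [-0.246, 0.532, -0.81], [0.368, -0.722, -0.586]] [0.433 0.26  1.234]
top 43.961347998086055 328.12207942767185 248.7306888922682 [[-0.024, -1.0, -0.015], [-0.997, 0.025, -0.078], [0.078, 0.013, -0.997]] [0.004 0.5   1.574]
wrist 62.30335328217866 314.10923355844193 235.04416105776838 [[0.381, -0.925, -0.002], [-0.892, -0.367, 0.264], [-0.245, -0.099, -0.965]] [-0.601 -0.032  0.393]
0.15 [[ 9.24582792e-01  3.80980960e-01 -4.11588932e-04]
 [ 3.80981159e-01 -9.24581820e-01  1.34706198e-03]
 [ 1.32657321e-04 -1.40227795e-03 -9.99999008e-01]] [-0.47658815 -0.19332819  0.01746878] 0.08790899146238168
```

View pics/scene0.png

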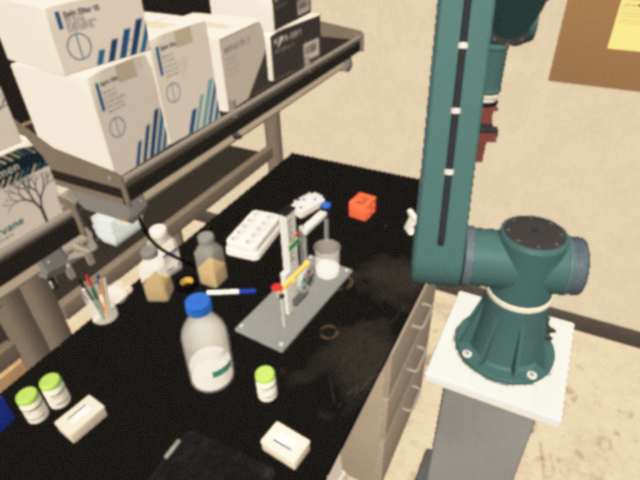

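View pics/top0.png

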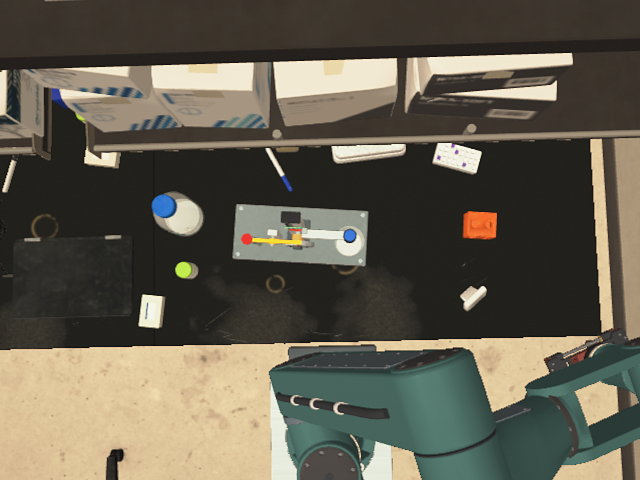

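The scene view shows the pad at about (277,288), the cap at (326,205) and the green tag near (293,243). The top view shows the pad at (247,239), the cap at (349,236) and the plate corners at (236,205), (368,212), (366,265) and (234,259).

```bash
cat > h.py <<'E'
import numpy as np, cv2, pickle
def K(f):
    F=240/np.tan(np.radians(f["vertical_fov"])/2); return np.array([[F,0,f["cx"]],[0,F,f["cy"]],[0,0,1]])
def ray(f,p):
    R=np.array(f["R"]);t=np.array(f["t"]); d=R.T@np.linalg.inv(K(f))@np.array([p[0],p[1],1.]); return -R.T@t,d
def onplane(f,p,z):
    c,d=ray(f,p); return c+d*(z-c[2])/d[2]
def proj(f,X):
    q=K(f)@(np.array(f["R"])@np.array(X)+np.array(f["t"])); return q[:2]/q[2]
def tri(fs,ps):
    A=0;b=0
    for f,p in zip(fs,ps):
        c,d=ray(f,p); d=d/np.linalg.norm(d); M=np.eye(3)-np.outer(d,d); A=A+M; b=b+M@c
    return np.linalg.solve(A,b)
def blobs(f,hl,hh,box,s=110,v=70):
    h=cv2.cvtColor(f["pixels"],cv2.COLOR_BGR2HSV); m=cv2.inRange(h,(hl,s,v),(hh,255,255))
    if hl==0: m|=cv2.inRange(h,(172,s,v),(180,255,255))
    k=np.zeros_like(m);x0,y0,x1,y1=box;k[y0:y1,x0:x1]=255;m&=k
    n,l,st,c=cv2.connectedComponentsWithStats(m)
    return [(st[i].tolist(),c[i].round(1).tolist()) for i in range(1,n) if st[i][4]>3]
E
python3 - <<'E'
from h import *
S,T=[pickle.load(open(n+"0.pkl","rb")) for n in("scene","top")]
for nm,a,b in(("red",0,8),("blue",100,125),("green",45,85)):
    print(nm,"S",blobs(S,a,b,(230,180,360,350)),"T",blobs(T,a,b,(230,200,372,268)))
cs=[onplane(T,p,.012) for p in((236,205),(368,212),(366,265),(234,259))]
print(np.round(cs,3), np.mean(cs,0))
cv2.imwrite("pics/s1.png",cv2.resize(S["pixels"][190:350,230:360],None,fx=4.5,fy=3.7*4.5/3.7*0.82,interpolation=cv2.INTER_CUBIC)[:600])
E
```

```text
red S [([348, 191, 12, 30, 278], [354.1, 206.8]), ([294, 231, 6, 6, 19], [296.9, 233.4]), ([270, 282, 12, 10, 96], [275.5, 286.4])] T [([289, 229, 13, 2, 25], [295.2, 229.5]), ([241, 233, 11, 12, 101], [246.1, 238.6])]
blue S [([321, 201, 11, 9, 71], [326.4, 205.0]), ([240, 288, 17, 7, 99], [247.5, 290.5])] T [([344, 230, 12, 12, 117], [349.5, 235.3])]
green S [([290, 241, 8, 8, 10], [293.4, 244.4])] T []
[[ 0.626  0.239  0.012]
 [ 0.597 -0.118  0.012]
 [ 0.454 -0.108  0.012]
 [ 0.479  0.247  0.012]] [0.53897204 0.06496736 0.012     ]
```

View pics/s1.png

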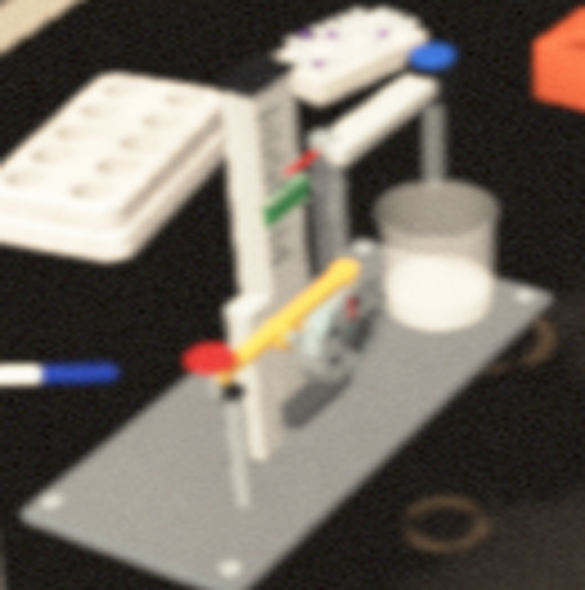

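The crop shows the pointer at about scene (296.7,233.8) and the tag centre at about (294,244), so the tag is a few cm below the pointer.

```bash
python3 - <<'E'
from h import *
S,T=[pickle.load(open(n+"0.pkl","rb")) for n in("scene","top")]
pad=tri([S,T],[(275.5,286.4),(246.1,238.6)]); cap=tri([S,T],[(326.4,205),(349.5,235.3)])
print("pad",pad,"cap",cap, "on planes",onplane(T,(246.1,238.6),.152),onplane(T,(349.5,235.3),.246))
v=(pad-cap)[:2]; yaw=np.arctan2(v[1],v[0])-np.arctan2(252,-14); c,s=np.cos(yaw),np.sin(yaw);R=np.array([[c,-s],[s,c]])
o=((pad[:2]-R@[-.032,.122])+(cap[:2]-R@[-.018,-.130]))/2
print("yaw",np.degrees(yaw),"o",o)
P=onplane(S,(296.9,233.6),.225);print("pointer lift", R.T@(P[:2]-o))
n=np.array([c,s,0]);C,d=ray(S,(294,244.3))
for x in(-.020,-.0235,-.03,-.04):
    X=C+d*((x-(n[:2]@(C[:2]-o)))/(n@d)); print(x,X,R.T@(X[:2]-o))
E
```

```text
pad [0.52041805 0.19243588 0.15246741] cap [ 0.5111924  -0.0613952   0.23960994] on planes [0.51952523 0.19201066 0.152     ] [ 0.51182351 -0.06068559  0.246     ]
yaw -5.2613654000017025 o [0.54106669 0.06721101]
pointer lift [-0.01330809 -0.00029731]
-0.02 [0.52331977 0.09259678 0.20970509] [-0.02        0.02365143]
-0.0235 [0.52026194 0.09755924 0.21397162] [-0.0235      0.02831259]
-0.03 [0.51458311 0.10677524 0.22189517] [-0.03        0.03696901]
-0.04 [0.50584645 0.1209537  0.23408526] [-0.04        0.05028659]
```

```bash
python3 -m creep '[{"jaw":0,"translation":[30,-15,-10],"turn":0},{"jaw":0,"translation":[35,-44,-5],"turn":0},{"jaw":0,"translation":[35,-44,-5],"turn":0},{"jaw":0,"translation":[35,-44,0],"turn":0},{"jaw":0,"translation":[35,-44,0],"turn":0},{"jaw":0,"translation":[35,-44,0],"turn":0},{"jaw":0,"translation":[35,-44,0],"turn":0},{"jaw":0,"translation":[35,-44,0],"turn":0},{"jaw":0,"translation":[35,-44,0],"turn":0},{"jaw":0,"translation":[35,-44,0],"turn":0},{"jaw":0,"translation":[35,-44,0],"turn":0},{"jaw":0,"translation":[35,-44,0],"turn":0}]'
python3 -m creep '[{"jaw":0,"translation":[0,0,0],"turn":-10.5},{"jaw":0,"translation":[0,0,0],"turn":-10.5},{"jaw":0,"translation":[0,0,0],"turn":-10.5},{"jaw":0,"translation":[0,0,0],"turn":-10.5},{"jaw":0,"translation":[0,0,0],"turn":-10.5},{"jaw":0,"translation":[0,0,0],"turn":-10.5},{"jaw":0,"translation":[0,0,0],"turn":-10.5},{"jaw":0,"translation":[0,0,0],"turn":-10.5},{"jaw":0,"translation":[0,0,0],"turn":-10.5},{"jaw":0,"translation":[0,0,0],"turn":-10.5},{"jaw":0,"translation":[0,0,0],"turn":-10.5},{"jaw":0,"translation":[0,0,0],"turn":-10.5}]'
```

```text
time: 1.65
eef_pos: [0.4223, 0.0666, 0.2678]
ee_rot: [[0.925, 0.381, 0.0], [0.381, -0.925, -0.0], [0.0, 0.0, -1.0]]
ft_force: [1.4, -1.7, -0.3]
gripper_width: 0.0878
gripper_force: 0.0
time: 3.15
eef_pos: [0.4219, 0.0647, 0.2675]
ee_rot: [[-0.855, 0.519, -0.001], [0.519, 0.855, 0.0], [0.0, -0.0, -1.0]]
ft_force: [-0.4, -0.7, 0.3]
gripper_width: 0.0879
gripper_force: 0.0
```

```bash
python3 -m creep '[{"jaw":0,"translation":[0,0,0],"turn":-8.7},{"jaw":0,"translation":[0,0,0],"turn":-8.7},{"jaw":0,"translation":[0,0,0],"turn":-8.7},{"jaw":0,"translation":[0,0,0],"turn":0}]'
python3 - <<'E'
from h import *
from cell import grab_frame
f=grab_frame("wrist"); cv2.imwrite("pics/w1.png",f["pixels"]); pickle.dump(f,open("w1.pkl","wb"))
for a,b in((0,8),(100,125),(45,85)): print(blobs(f,a,b,(0,0,640,480)))
E
```

```text
time: 3.65
eef_pos: [0.422, 0.0647, 0.2675]
ee_rot: [[-0.995, 0.097, -0.0], [0.097, 0.995, 0.0], [0.0, 0.0, -1.0]]
ft_force: [-1.0, 0.5, 0.3]
gripper_width: 0.0876
gripper_force: 0.0
[([110, 272, 98, 84, 2580], [160.9, 321.1]), ([421, 272, 101, 83, 2722], [470.5, 322.2]), ([331, 314, 4, 13, 46], [332.3, 320.4]), ([116, 399, 54, 63, 2117], [138.8, 423.5]), ([459, 399, 53, 47, 1807], [488.7, 418.8])]
[([374, 414, 2, 3, 5], [374.4, 415.2]), ([378, 419, 4, 11, 25], [379.6, 424.3])]
[([315, 421, 66, 20, 1246], [346.3, 430.3]), ([314, 445, 69, 2, 103], [353.8, 445.7])]
```

View pics/w1.png

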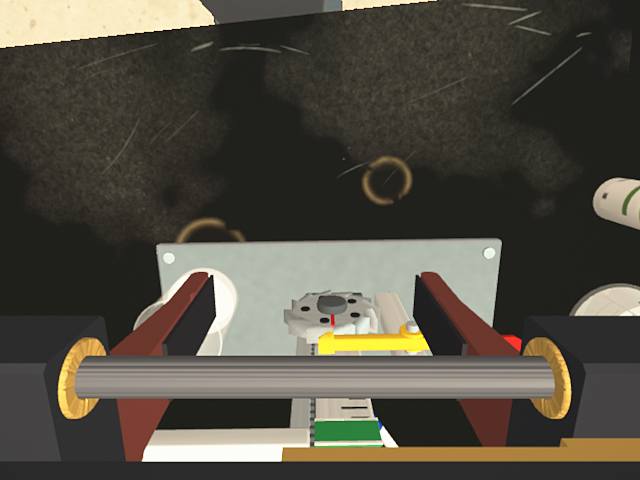

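The wrist view is upside down relative to the robot and looks at the lift's front. The tag's front face spans u 314–381, v about 418–444 (white edges included). The pawl is at (370,342), and the pointer is hidden by the mount.

```bash
python3 - <<'E'
from h import *
S,T,W=[pickle.load(open(n+".pkl","rb")) for n in("scene0","top0","w1")]
p=W["pixels"]; print(p[408:452:1,345].tolist())
row=p[430,300:395].astype(int); g=row[:,1]-row[:,2]; print("green cols",300+np.where(g>40)[0][[0,-1]])
X=tri([S,W],[(294,244.3),(348,431)]); print("tri",X, proj(S,X),proj(W,X))
o=np.array([.54107,.06721]);yaw=np.radians(-5.26);c,s=np.cos(yaw),np.sin(yaw);R=np.array([[c,-s],[s,c]])
print("lift",R.T@(X[:2]-o))
for v in(419,431,444):
  C,d=ray(W,(348,v)); n=np.array([c,s,0])
  for x in(-.005,-.01,-.015,-.02,-.0235):
    q=C+d*((x-(n[:2]@(C[:2]-o)))/(n@d)); print(v,x,q[2].round(4),(R.T@(q[:2]-o))[1].round(4))
print("pad bot?",proj(W,[.5203,.1925,.152]))
E
```

```text
[[68, 74, 78], [147, 164, 173], [178, 199, 210], [171, 191, 202], [171, 190, 201], [170, 189, 200], [170, 189, 200], [170, 189, 199], [169, 189, 198], [172, 192, 205], [182, 202, 225], [193, 224, 235], [151, 192, 175], [45, 115, 20], [59, 126, 40], [60, 127, 43], [61, 129, 44], [62, 130, 45], [62, 129, 45], [59, 128, 42], [62, 129, 44], [61, 129, 43], [62, 131, 44], [60, 130, 43], [61, 130, 44], [62, 130, 44], [62, 130, 43], [63, 130, 43], [63, 130, 45], [62, 131, 44], [61, 130, 42], [54, 125, 31], [89, 145, 92], [158, 190, 196], [180, 204, 230], [251, 255, 255], [255, 255, 255], [169, 248, 165], [74, 187, 68], [62, 135, 149], [61, 128, 182], [62, 130, 176], [62, 130, 175], [63, 131, 175]]
green cols [315 379]
tri [0.5368107  0.07349432 0.19519727] [293.36129384 243.51772766] [347.99368611 426.54031457]
lift [-0.00481749  0.00586739]
419 -0.005 0.1887 0.0064
419 -0.01 0.1946 0.0058
419 -0.015 0.2005 0.0053
419 -0.02 0.2065 0.0047
419 -0.0235 0.2107 0.0043
431 -0.005 0.1992 0.0055
431 -0.01 0.2049 0.005
431 -0.015 0.2105 0.0044
431 -0.02 0.2162 0.0039
431 -0.0235 0.2202 0.0035
444 -0.005 0.2098 0.0047
444 -0.01 0.2152 0.0041
444 -0.015 0.2205 0.0036
444 -0.02 0.2259 0.0031
444 -0.0235 0.2297 0.0027
pad bot? [505.80527855 350.4288618 ]
```

```bash
python3 -m creep '[{"jaw":0,"translation":[0,0,-50],"turn":0},{"jaw":0,"translation":[0,0,-50],"turn":0},{"jaw":255,"translation":[0,0,0],"turn":0},{"jaw":255,"translation":[0,0,0],"turn":0}]' 20
python3 - <<'E'
from h import *
from cell import grab_frame
f=grab_frame("wrist"); cv2.imwrite("pics/w2.png",f["pixels"]); pickle.dump(f,open("w2.pkl","wb"))
for a,b in((0,8),(100,125),(45,85)): print(blobs(f,a,b,(0,0,640,480)))
E
```

```text
time: 4.2
eef_pos: [0.4218, 0.0647, 0.3671]
ee_rot: [[-0.995, 0.098, -0.001], [0.098, 0.995, 0.0], [0.001, 0.0, -1.0]]
ft_force: [-0.3, 0.5, -1.5]
gripper_width: 0.0711
gripper_force: 0.0
[([146, 272, 82, 84, 2491], [186.9, 320.4]), ([327, 272, 3, 8, 24], [328.0, 275.5]), ([402, 272, 81, 84, 2438], [441.7, 320.4]), ([443, 282, 30, 28, 653], [458.1, 295.8]), ([0, 289, 12, 32, 89], [5.7, 303.1]), ([635, 318, 5, 20, 60], [637.7, 328.8]), ([0, 322, 13, 10, 30], [6.4, 325.9]), ([152, 399, 45, 63, 1727], [170.6, 423.4]), ([433, 399, 43, 47, 1469], [456.9, 418.8])]
[]
[([576, 266, 32, 7, 127], [590.5, 268.6]), ([315, 342, 48, 10, 461], [338.0, 346.5]), ([326, 355, 38, 1, 38], [344.5, 355.0])]
```

View pics/w2.png

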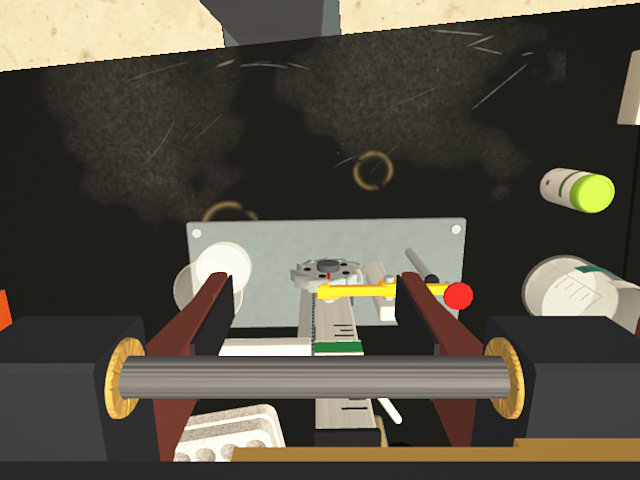

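The higher wrist view shows the pad at (458,296) and the tag at u 315–362, v about 341–353. The pointer is hidden behind the gripper bar.

```bash
python3 - <<'E'
from h import *
S,T,W,V=[pickle.load(open(n+".pkl","rb")) for n in("scene0","top0","w1","w2")]
print(V["pixels"][335:360,340].tolist())
for a,b in(((348,420.5),(339,341.7)),((348,430.5),(339,347)),((348,440.5),(339,352.3))):
    X=tri([W,V],[a,b]);print("tag",X,proj(W,X),proj(V,X))
for fs,ps in(([T,V],[(246.1,238.6),(458.1,295.8)]),([S,V],[(275.5,286.4),(458.1,295.8)]),([S,T,V],[(275.5,286.4),(246.1,238.6),(458.1,295.8)])): 
    X=tri(fs,ps);print("pad",X,[proj(f,X).round(1) for f in fs])
print("V pad plane",onplane(V,(458.1,295.8),.152))
p0=proj(S,[.535,.067,.225]);print("dv/dz",proj(S,[.535,.067,.215])-p0, "dx front",proj(S,[.525,.067,.225])-p0,"dy",proj(S,[.535,.077,.225])-p0)
from cell import robot; print(robot.observe()["ft_force"])
E
```

```text
[[44, 45, 48], [125, 139, 147], [169, 190, 201], [161, 181, 191], [159, 178, 191], [197, 219, 237], [176, 205, 215], [40, 112, 14], [56, 123, 37], [59, 125, 42], [58, 125, 43], [59, 126, 42], [58, 126, 42], [60, 127, 43], [60, 126, 42], [56, 123, 34], [63, 128, 50], [133, 166, 169], [255, 255, 255], [255, 255, 255], [110, 205, 99], [51, 44, 58], [67, 67, 74], [73, 76, 80], [77, 81, 85]]
tag [0.53914905 0.0739955  0.18711905] [348.01483056 420.49851568] [338.9891734  341.70115558]
tag [0.53916398 0.07336635 0.19592699] [348.16670597 430.48454366] [338.87939423 347.01203539]
tag [0.53944704 0.07277627 0.20389034] [348.31161142 440.47319042] [338.7764766  352.32090735]
pad [0.51904949 0.19109198 0.15735301] [array([246.1, 238.6]), array([458.2, 295.7])]
pad [0.52147862 0.19269735 0.15240661] [array([275.5, 286.4]), array([458.1, 295.8])]
pad [0.52064467 0.19246072 0.15276566] [array([275.8, 286.3]), array([245.9, 238.1]), array([458. , 295.2])]
V pad plane [0.52166382 0.19283568 0.152     ]
dv/dz [0.22226716 3.26857062] dx front [3.51329268 0.96872984] dy [-1.97104127  2.10520126]
[-0.17806567 -0.43758803  0.18024971]
```

Tag middle is at z ≈ 0.196, about 29 mm below the pointer, so the target is three teeth (31.5 mm). Next I go above the pad.

```bash
python3 -m creep '[{"jaw":255,"translation":[-28,45,0],"turn":0},{"jaw":255,"translation":[-29,46,0],"turn":0},{"jaw":255,"translation":[-29,46,0],"turn":0},{"jaw":255,"translation":[0,0,-0],"turn":0},{"jaw":255,"translation":[0,0,45],"turn":0},{"jaw":255,"translation":[0,0,50],"turn":0},{"jaw":255,"translation":[0,0,45],"turn":0},{"jaw":255,"translation":[0,0,25],"turn":0},{"jaw":255,"translation":[0,0,10],"turn":0},{"jaw":255,"translation":[0,0,0],"turn":0},{"jaw":255,"translation":[0,0,0],"turn":0}]' 20
python3 - <<'E'
from h import *
from cell import grab_frame
for n in("scene","top","wrist"):
    f=grab_frame(n); cv2.imwrite(f"pics/{n}3.png",f["pixels"]); pickle.dump(f,open(f"{n}3.pkl","wb"))
    for a,b in((0,8),(100,125),(45,85)): print(n,blobs(f,a,b,(0,0,640,480) if n=="wrist" else (230,180,372,350)))
E
python3 - <<'E'
import cv2,numpy as np
a,b,c=[cv2.imread(f"pics/{n}3.png") for n in("scene","top","wrist")]
o=np.hstack([cv2.resize(a[170:350,220:400],(400,400)),cv2.resize(c,(400,300)).copy() if 0 else cv2.copyMakeBorder(cv2.resize(c,(400,300)),0,100,0,0,0)])
cv2.imwrite("pics/c3.png",o)
E
```

```text
time: 5.62
eef_pos: [0.5216, 0.1928, 0.1938]
ee_rot: [[-0.995, 0.096, 0.002], [0.096, 0.995, 0.0], [-0.002, 0.001, -1.0]]
ft_force: [-0.0, 0.0, 1.1]
gripper_width: 0.0002
gripper_force: 0.0
scene [([348, 191, 24, 32, 585], [360.1, 206.6]), ([270, 218, 21, 29, 271], [279.6, 233.5]), ([260, 231, 3, 10, 23], [261.2, 235.5]), ([291, 231, 12, 11, 47], [298.1, 235.7]), ([235, 261, 30, 19, 227], [250.2, 270.1]), ([265, 261, 3, 2, 4], [266.0, 261.5]), ([267, 263, 15, 29, 305], [274.3, 277.1])]
scene [([321, 201, 11, 9, 70], [326.4, 205.0]), ([240, 288, 17, 7, 101], [247.6, 290.6])]
scene []
top [([251, 217, 5, 19, 32], [253.2, 225.6]), ([289, 229, 13, 2, 25], [295.2, 229.5])]
top [([283, 180, 10, 12, 64], [287.6, 185.0]), ([344, 230, 12, 12, 117], [349.5, 235.3])]
top []
wrist [([89, 236, 24, 13, 118], [99.4, 242.3]), ([282, 249, 65, 88, 3307], [313.8, 284.7]), ([630, 318, 10, 37, 196], [636.2, 341.0]), ([0, 399, 22, 63, 1010], [7.9, 433.3]), ([605, 399, 35, 62, 1714], [625.3, 432.3]), ([307, 419, 2, 27, 53], [307.5, 431.8]), ([321, 419, 1, 14, 14], [321.0, 425.5])]
wrist []
wrist [([557, 233, 54, 10, 288], [581.2, 237.2]), ([11, 399, 53, 9, 140], [36.2, 405.2])]
```

View pics/c3.png

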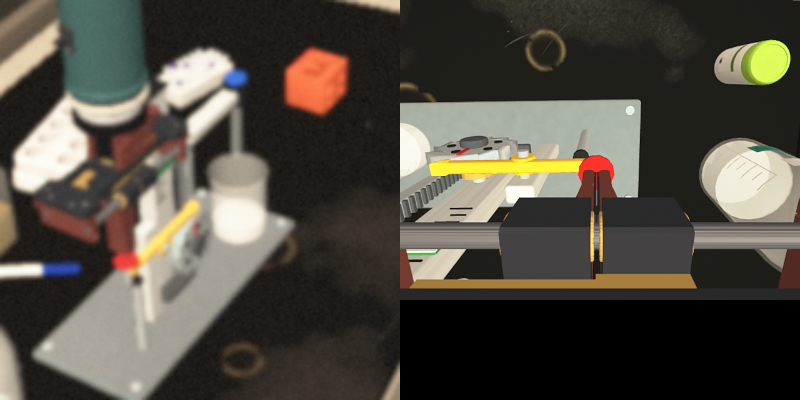

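Fingers are centred over the pad and the cap is visible in the scene view at (326.4,205.0), which works as a drop gauge. Now feel for the pad.

```bash
python3 -m creep '[{"jaw":255,"translation":[0,0,3],"turn":0},{"jaw":255,"translation":[0,0,3],"turn":0},{"jaw":255,"translation":[0,0,2],"turn":0},{"jaw":255,"translation":[0,0,1],"turn":0},{"jaw":255,"translation":[0,0,0],"turn":0},{"jaw":255,"translation":[0,0,0],"turn":0}]'; for i in 1; do python3 -c "
from cell import robot;s=robot.observe();print(s['ft_force'],s['eef_pos'])"; done
```

```text
time: 6.52
eef_pos: [0.521, 0.1929, 0.1837]
ee_rot: [[-0.995, 0.096, 0.0], [0.096, 0.995, 0.0], [-0.0, 0.0, -1.0]]
ft_force: [-0.3, -0.1, 0.0]
gripper_width: 0.0002
gripper_force: 0.0
[-0.31611751 -0.14910846  0.02981451] [0.52098441 0.19286461 0.18372771]
```

```bash
python3 -m creep '[{"jaw":255,"translation":[0,0,1],"turn":0},{"jaw":255,"translation":[0,0,1],"turn":0},{"jaw":255,"translation":[0,0,0],"turn":0}]' | sed -n '2p;4p'
```

```text
eef_pos: [0.5208, 0.1928, 0.1816]
ft_force: [0.4, 1.0, 0.6]
```

```bash
python3 -m creep '[{"jaw":255,"translation":[0,0,1],"turn":0},{"jaw":255,"translation":[0,0,1],"turn":0},{"jaw":255,"translation":[0,0,0],"turn":0}]' | sed -n '2p;4p'
```

```text
eef_pos: [0.521, 0.193, 0.1799]
ft_force: [-0.2, 0.6, 1.7]
```

```bash
python3 -m creep '[{"jaw":255,"translation":[0,0,1],"turn":0},{"jaw":255,"translation":[0,0,1],"turn":0},{"jaw":255,"translation":[0,0,0],"turn":0}]' | sed -n '2p;4p'
```

```text
eef_pos: [0.5212, 0.1932, 0.1779]
ft_force: [-1.3, 2.6, 4.4]
```

```bash
python3 -m creep '[{"jaw":255,"translation":[0,0,0.5],"turn":0},{"jaw":255,"translation":[0,0,0],"turn":0}]' | sed -n '1,2p;4p'; python3 - <<'E'
from h import *
from cell import grab_frame
for i in range(1):
    f=grab_frame("scene"); print(blobs(f,100,125,(300,190,360,260)))
E
```

```text
time: 7.9
eef_pos: [0.5213, 0.193, 0.1773]
ft_force: [0.3, 3.2, 4.8]
[([321, 201, 11, 9, 72], [326.3, 205.1])]
```

```bash
python3 -m creep '[{"jaw":255,"translation":[0,0,0.7],"turn":0},{"jaw":255,"translation":[0,0,0.3],"turn":0}]' | sed -n '1,2p;4p'; python3 - <<'E'
from h import *
from cell import grab_frame,robot
f=grab_frame("scene"); print(blobs(f,100,125,(300,190,360,260)));s=robot.observe();print(s["ft_force"],s["eef_pos"])
E
```

```text
time: 8.2
eef_pos: [0.5212, 0.1929, 0.1762]
ft_force: [0.5, 2.6, 4.5]
[([321, 201, 11, 9, 71], [326.4, 205.1])]
[0.50463474 3.74253779 5.25365585] [0.52116288 0.19284636 0.1761917 ]
```

```bash
python3 -m creep '[{"jaw":255,"translation":[0,0,0.5],"turn":0},{"jaw":255,"translation":[0,0,0],"turn":0}]' | sed -n '1,2p;4p'; python3 - <<'E'
from h import *
from cell import grab_frame,robot
f=grab_frame("scene"); print(blobs(f,100,125,(300,190,360,260)));s=robot.observe();print(s["ft_force"],s["eef_pos"])
E
```

```text
time: 8.5
eef_pos: [0.5209, 0.1925, 0.1755]
ft_force: [0.8, 1.9, 2.9]
[([321, 201, 11, 9, 73], [326.4, 205.3])]
[0.85175371 1.85034959 3.19532186] [0.52089701 0.19252118 0.17549883]
```

```bash
python3 -m creep '[{"jaw":255,"translation":[0,0,0.6],"turn":0},{"jaw":255,"translation":[0,0,0],"turn":0}]' | sed -n '1,2p;4p'; python3 - <<'E'
from h import *
from cell import grab_frame,robot
f=grab_frame("scene"); print(blobs(f,100,125,(300,190,360,260)));s=robot.observe();print(s["ft_force"],s["eef_pos"])
E
```

```text
time: 8.8
eef_pos: [0.5209, 0.1927, 0.175]
ft_force: [0.9, 0.9, 3.6]
[([321, 201, 11, 9, 70], [326.3, 205.6])]
[0.9797641  1.27848357 3.43029114] [0.52090297 0.19266774 0.17500605]
```

```bash
python3 -m creep '[{"jaw":255,"translation":[0,0,0.2],"turn":0},{"jaw":255,"translation":[0,0,0],"turn":0},{"jaw":255,"translation":[0,0,0],"turn":0}]' | sed -n '1,2p;4p'; python3 - <<'E'
from h import *
from cell import grab_frame,robot
f=grab_frame("scene"); print(blobs(f,100,125,(300,190,360,260)));s=robot.observe();print(s["ft_force"],s["eef_pos"])
E
```

```text
time: 9.22
eef_pos: [0.5209, 0.1927, 0.1749]
ft_force: [0.7, 1.1, 3.2]
[([321, 202, 11, 9, 73], [326.4, 206.4])]
[0.88661115 0.46569968 3.05142159] [0.52086787 0.19274131 0.17485605]
```

Sinking at about 6 mm/s, roughly 4 mm down so far. Holding.

```bash
python3 -m creep '[{"jaw":255,"translation":[0,0,0.2],"turn":0},{"jaw":255,"translation":[0,0,0],"turn":0},{"jaw":255,"translation":[0,0,0],"turn":0},{"jaw":255,"translation":[0,0,0],"turn":0},{"jaw":255,"translation":[0,0,0],"turn":0},{"jaw":255,"translation":[0,0,0],"turn":0},{"jaw":255,"translation":[0,0,0],"turn":0},{"jaw":255,"translation":[0,0,0],"turn":0},{"jaw":255,"translation":[0,0,0],"turn":0},{"jaw":255,"translation":[0,0,0],"turn":0},{"jaw":255,"translation":[0,0,0],"turn":0},{"jaw":255,"translation":[0,0,0],"turn":0}]' | sed -n '1,2p;4p'; python3 - <<'E'
from h import *
from cell import grab_frame,robot
f=grab_frame("scene"); print(blobs(f,100,125,(300,190,360,260)));s=robot.observe();print(s["ft_force"],s["eef_pos"])
c=[.5112,-.061]; print([(d,proj(f,c+[.246-d])[1]-proj(f,c+[.246])[1]) for d in(.01,.02,.026,.03)])
E
```

```text
time: 10.78
eef_pos: [0.5209, 0.1928, 0.1747]
ft_force: [1.5, 1.4, 3.1]
[([320, 205, 12, 9, 78], [325.9, 208.9])]
[1.17362425 0.89988365 3.04946916] [0.52092056 0.1928237  0.17468126]
[(0.01, np.float64(3.2239881490853577)), (0.02, np.float64(6.419640444502818)), (0.026, np.float64(8.323585607870797)), (0.03, np.float64(9.587328820426109))]
```

```bash
python3 -m creep '[{"jaw":255,"translation":[0,0,0],"turn":0},{"jaw":255,"translation":[0,0,0],"turn":0},{"jaw":255,"translation":[0,0,0],"turn":0},{"jaw":255,"translation":[0,0,0],"turn":0},{"jaw":255,"translation":[0,0,0],"turn":0},{"jaw":255,"translation":[0,0,0],"turn":0},{"jaw":255,"translation":[0,0,0],"turn":0},{"jaw":255,"translation":[0,0,0],"turn":0},{"jaw":255,"translation":[0,0,0],"turn":0},{"jaw":255,"translation":[0,0,0],"turn":0},{"jaw":255,"translation":[0,0,0],"turn":0},{"jaw":255,"translation":[0,0,0],"turn":0}]' | sed -n '1,2p;4p'; python3 - <<'E'
from h import *
from cell import grab_frame,robot
f=grab_frame("scene"); print(blobs(f,100,125,(300,190,360,260)));s=robot.observe();print(s["ft_force"],s["eef_pos"])
E
```

```text
time: 12.32
eef_pos: [0.5209, 0.1928, 0.1747]
ft_force: [-0.0, 0.6, 2.5]
[([320, 207, 12, 9, 89], [325.6, 211.1])]
[ 1.35495867 -0.29459287  2.34994734] [0.52091031 0.19283653 0.174671  ]
```

```bash
python3 -m creep '[{"jaw":255,"translation":[0,0,0],"turn":0},{"jaw":255,"translation":[0,0,0],"turn":0},{"jaw":255,"translation":[0,0,0],"turn":0},{"jaw":255,"translation":[0,0,0],"turn":0},{"jaw":255,"translation":[0,0,0],"turn":0},{"jaw":255,"translation":[0,0,0],"turn":0},{"jaw":255,"translation":[0,0,0],"turn":0},{"jaw":255,"translation":[0,0,0],"turn":0},{"jaw":255,"translation":[0,0,0],"turn":0},{"jaw":255,"translation":[0,0,0],"turn":0},{"jaw":255,"translation":[0,0,-15],"turn":0},{"jaw":255,"translation":[0,0,-15],"turn":0}]' | sed -n '1,2p;4p'; python3 - <<'E'
from h import *
from cell import grab_frame,robot
f=grab_frame("scene"); print(blobs(f,100,125,(300,190,360,260)));s=robot.observe();print(s["ft_force"],s["eef_pos"])
E
python3 -m creep '[{"jaw":255,"translation":[0,0,-45],"turn":0},{"jaw":255,"translation":[0,0,-50],"turn":0},{"jaw":255,"translation":[0,0,-50],"turn":0},{"jaw":255,"translation":[0,0,-30],"turn":0},{"jaw":255,"translation":[0,0,0],"turn":0},{"jaw":255,"translation":[0,0,0],"turn":0},{"jaw":255,"translation":[0,0,0],"turn":0},{"jaw":255,"translation":[0,0,0],"turn":0},{"jaw":255,"translation":[0,0,0],"turn":0},{"jaw":255,"translation":[0,0,0],"turn":0}]' | sed -n '1,2p;4p'; python3 - <<'E'
from h import *
from cell import grab_frame,robot
for i in range(3):
  f=grab_frame("scene"); print(blobs(f,100,125,(300,190,360,260)),blobs(f,0,8,(280,220,330,270)),blobs(f,45,85,(280,220,330,270)))
cv2.imwrite("pics/s4.png",cv2.resize(f["pixels"][190:300,240:360],None,fx=5,fy=5,interpolation=cv2.INTER_CUBIC))
E
```

```text
time: 13.88
eef_pos: [0.5204, 0.1927, 0.2054]
ft_force: [-0.6, 0.2, -0.3]
[([320, 210, 12, 9, 88], [325.5, 213.7])]
[ 0.62450925 -0.27559471  1.98406172] [0.52181712 0.1930843  0.20766053]
time: 15.18
eef_pos: [0.5209, 0.1928, 0.3794]
ft_force: [0.1, 0.7, -0.3]
[([320, 210, 12, 10, 89], [325.5, 214.4])] [([295, 241, 6, 6, 15], [297.9, 243.5])] []
[([320, 210, 12, 10, 88], [325.5, 214.5])] [([295, 241, 6, 6, 14], [297.8, 243.7])] []
[([320, 210, 12, 10, 88], [325.5, 214.5])] [([295, 241, 6, 6, 13], [297.7, 243.7])] []
```

View pics/s4.png

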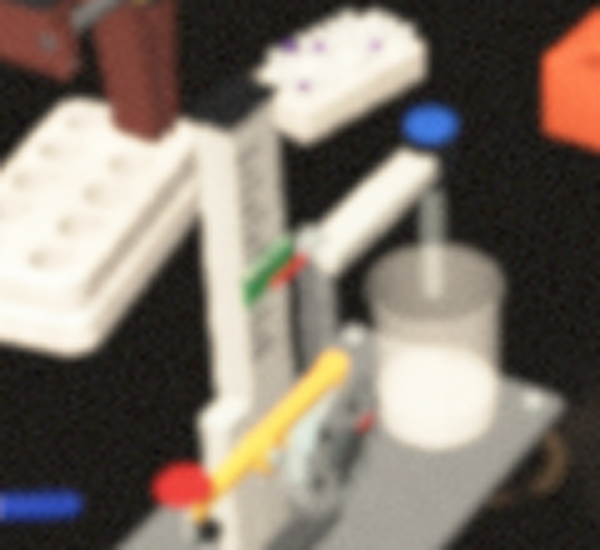

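The pointer (297.8,243.7) now sits on the green tag's middle height, and the carriage is still (drop ≈ 30–31.5 mm). Next is the cap.

```bash
python3 -m creep '[{"jaw":255,"translation":[-3,-43,0],"turn":0},{"jaw":255,"translation":[-3,-53,0],"turn":0},{"jaw":255,"translation":[-3,-53,0],"turn":0},{"jaw":255,"translation":[-3,-53,0],"turn":0},{"jaw":255,"translation":[-3,-51,0],"turn":0},{"jaw":255,"translation":[0,0,0],"turn":0},{"jaw":255,"translation":[0,0,40],"turn":0},{"jaw":255,"translation":[0,0,50],"turn":0},{"jaw":255,"translation":[0,0,25],"turn":0},{"jaw":255,"translation":[0,0,7],"turn":0},{"jaw":255,"translation":[0,0,0],"turn":0},{"jaw":255,"translation":[0,0,0],"turn":0}]' | sed -n '1,2p;4p'
python3 - <<'E'
from h import *
from cell import grab_frame
a=grab_frame("wrist")["pixels"]; f=grab_frame("scene"); b=f["pixels"]
print(blobs(f,100,125,(300,190,360,260)))
b=b[180:300,240:400]
cv2.imwrite("pics/c5.png",np.hstack([cv2.resize(a,(400,300)),cv2.resize(b,(400,300))]))
E
```

```text
time: 16.82
eef_pos: [0.5126, -0.0604, 0.2591]
ft_force: [0.9, 0.3, -0.0]
[([320, 211, 12, 9, 86], [325.5, 214.6])]
```

View pics/c5.png

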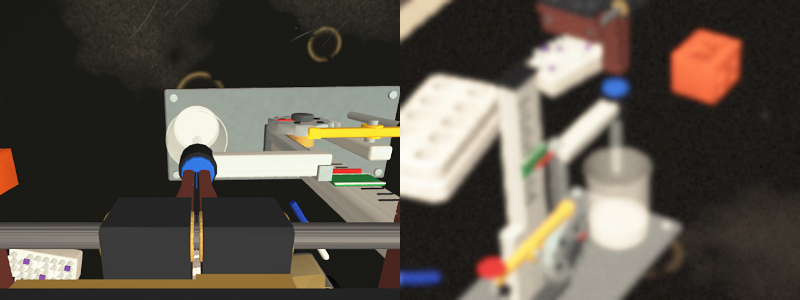

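Fingertips are centred over the blue cap. Descending and feeling for contact.

```bash
python3 -m creep '[{"jaw":255,"translation":[0,0,5],"turn":0},{"jaw":255,"translation":[0,0,4],"turn":0},{"jaw":255,"translation":[0,0,2],"turn":0},{"jaw":255,"translation":[0,0,1],"turn":0},{"jaw":255,"translation":[0,0,0],"turn":0},{"jaw":255,"translation":[0,0,0],"turn":0}]' | sed -n '1,2p;4p'
```

```text
time: 17.68
eef_pos: [0.5116, -0.0605, 0.2457]
ft_force: [0.2, 0.1, -0.1]
```

```bash
python3 -m creep '[{"jaw":255,"translation":[0,0,1],"turn":0},{"jaw":255,"translation":[0,0,1],"turn":0},{"jaw":255,"translation":[0,0,0],"turn":0},{"jaw":255,"translation":[0,0,0],"turn":0}]' | sed -n '1,2p;4p'
```

```text
time: 18.18
eef_pos: [0.5116, -0.0604, 0.2437]
ft_force: [0.6, 0.2, 0.4]
```

```bash
python3 -m creep '[{"jaw":255,"translation":[0,0,1],"turn":0},{"jaw":255,"translation":[0,0,0.5],"turn":0},{"jaw":255,"translation":[0,0,0],"turn":0},{"jaw":255,"translation":[0,0,0],"turn":0}]' | sed -n '1,2p;4p'
```

```text
time: 18.68
eef_pos: [0.5116, -0.0605, 0.2422]
ft_force: [-0.5, -0.7, 0.3]
```

```bash
python3 -m creep '[{"jaw":255,"translation":[0,0,0.5],"turn":0},{"jaw":255,"translation":[0,0,0.5],"turn":0},{"jaw":255,"translation":[0,0,0],"turn":0},{"jaw":255,"translation":[0,0,0],"turn":0}]' | sed -n '1,2p;4p'
```

```text
time: 19.18
eef_pos: [0.5116, -0.0604, 0.2412]
ft_force: [0.5, 0.2, -0.9]
```

```bash
python3 -m creep '[{"jaw":255,"translation":[0,0,0.5],"turn":0},{"jaw":255,"translation":[0,0,0],"turn":0},{"jaw":255,"translation":[0,0,0],"turn":0}]' | sed -n '1,2p;4p'
```

```text
time: 19.55
eef_pos: [0.5116, -0.0604, 0.2407]
ft_force: [0.3, -0.0, -0.1]
```

```bash
python3 -m creep '[{"jaw":255,"translation":[0,0,0.5],"turn":0},{"jaw":255,"translation":[0,0,0],"turn":0},{"jaw":255,"translation":[0,0,0],"turn":0}]' | sed -n '1,2p;4p'
```

```text
time: 19.92
eef_pos: [0.5115, -0.0605, 0.2402]
ft_force: [-0.3, -0.0, 0.0]
```

```bash
python3 -m creep '[{"jaw":255,"translation":[0,0,0.5],"turn":0},{"jaw":255,"translation":[0,0,0],"turn":0},{"jaw":255,"translation":[0,0,0],"turn":0}]' | sed -n '1,2p;4p'
```

```text
time: 20.3
eef_pos: [0.5116, -0.0604, 0.2397]
ft_force: [0.2, 0.5, -0.3]
```

```bash
python3 -m creep '[{"jaw":255,"translation":[0,0,0.5],"turn":0},{"jaw":255,"translation":[0,0,0],"turn":0},{"jaw":255,"translation":[0,0,0],"turn":0}]' | sed -n '1,2p;4p'
```

```text
time: 20.68
eef_pos: [0.5117, -0.0605, 0.2396]
ft_force: [-2.0, 0.6, 5.9]
```

```bash
python3 -m creep '[{"jaw":255,"translation":[0,0,0.5],"turn":0},{"jaw":255,"translation":[0,0,0],"turn":0},{"jaw":255,"translation":[0,0,0],"turn":0}]' | sed -n '1,2p;4p'
```

```text
time: 21.05
eef_pos: [0.5116, -0.0604, 0.2395]
ft_force: [-2.8, 0.5, 9.2]
```

Touch at cap height 0.2146 means a drop of 31.4 mm, i.e. three teeth. Holding about 9 N, then releasing.

```bash
python3 -m creep '[{"jaw":255,"translation":[0,0,0],"turn":0},{"jaw":255,"translation":[0,0,0],"turn":0},{"jaw":255,"translation":[0,0,0],"turn":0},{"jaw":255,"translation":[0,0,0],"turn":0},{"jaw":255,"translation":[0,0,0],"turn":0},{"jaw":255,"translation":[0,0,0],"turn":0}]' | sed -n '1,2p;4p'
python3 -m creep '[{"jaw":255,"translation":[0,0,-5],"turn":0},{"jaw":255,"translation":[0,0,-25],"turn":0},{"jaw":255,"translation":[0,0,-50],"turn":0},{"jaw":255,"translation":[0,0,-30],"turn":0},{"jaw":255,"translation":[0,0,0],"turn":0},{"jaw":255,"translation":[0,0,0],"turn":0},{"jaw":255,"translation":[0,0,0],"turn":0}]' | sed -n '1,2p;4p'
python3 - <<'E'
from h import *
from cell import grab_frame,robot
f=grab_frame("scene"); print(blobs(f,100,125,(300,190,360,260)),blobs(f,0,8,(280,220,330,270)))
a=grab_frame("wrist")["pixels"]
cv2.imwrite("pics/c6.png",np.hstack([cv2.resize(a,(400,300)),cv2.resize(f["pixels"][180:300,240:400],(400,300))]))
E
```

```text
time: 21.8
eef_pos: [0.5117, -0.0605, 0.2396]
ft_force: [-3.7, 0.6, 9.1]
time: 22.68
eef_pos: [0.5107, -0.0602, 0.3469]
ft_force: [-0.1, 0.1, -0.0]
[([320, 210, 12, 10, 87], [325.5, 214.4])] [([295, 241, 6, 6, 14], [297.8, 243.7])]
```

View pics/c6.png

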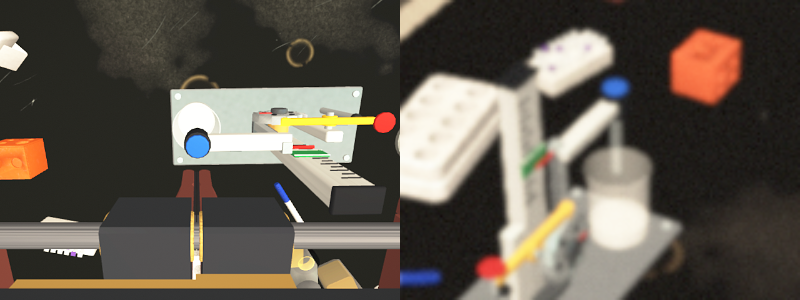

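The carriage held: the cap is unchanged at (325.5,214.4), the pointer is in the green at (297.8,243.7), and the gripper is clear. Handing in.

```bash
python3 -c "
from cell import robot; print(robot.job_done())"
```

```text
the job is handed in; nothing more can be done
None
```

The job is handed in, with no verdict returned: the carriage sank three teeth (about 31.4 mm) until the pointer was in the green tag, the pawl held about 9 N on the cap, and the gripper was left clear of everything.

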